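# Module through the dust flaps of a dock

## Task

Take the tall thin module out of the bench stand, push it foot first down through the two sprung dust flaps on top of the grey dock and press it fully home in the one free place between the modules already in there, so that both flaps swing shut above it. The comb that holds the modules can sit a few millimetres off the middle and is hidden by the flaps, so feel for the free place. Leave the short blank module in the stand and do not disturb the knobbed weight and the loupe.

Things in the scene. Friction and masses are not known exactly. Their poses are not given: they have to be found in the camera images.
- module: The module to load: a thin upright grey plastic slab, 56 (x) x 8 (y, thickness) x 100 (z) mm, about 0.12 kg, with small brass contact strips at the foot; symmetric, either way round will do. Stands upright at the start in one of the two slots of the stand, foot 6 mm above the worktop, and is the taller of the two slabs. Origin: centre of its foot; z up along its height, y through its thickness.
- blank: Short blank module of the same looks, 56 x 8 x 62 mm, in the other slot of the stand; stays there. Origin: centre of its foot.
- stand: Grey slotted bench stand, fixed, 80 (x) x 104 (y) x 32 (z) mm. Two slots, each 64 x 11.4 mm, 26 mm deep, with centres at y = +30 and -30 mm of its frame (slot length along x). Origin: centre of its underside.
- dock: Grey module dock, fixed: a box 84 (x) x 88 (y) x 158 (z) mm on an aluminium flange 116 x 100 x 8 mm. Inside, a comb holds six resident modules, 8 mm thick in y at 9.5 mm pitch, the middle place free: an 11 mm gap. The module goes in upright, its thickness along the dock's y. Origin: centre of the underside; z up.
- dock_mouth (a point): Middle of the dock's open top, 158 mm up. The mouth is 72 (x) x 76 (y) mm and closed by two black spring flaps whose toothed edges interlock along its middle line (along x, within 5.5 mm of it). They swing down into the dock and shut again by themselves.
- dock_crests (a point): Point in the dock's middle, 110 mm up, level with the residents' round tops (radius 4 mm). The comb and its free place sit anywhere from -7 to +7 mm along y from here: not measured, and it stays put when touched. Off the free place a module stops with its foot 105 to 110 mm up; within about 2 mm it slides in. Gap ends centre it to +-2 mm in x, with a lead-in.
- dock_seat (a point): Middle of the solid seat, 12 mm up. A module home has its foot here and its top at 112 mm, 2 mm over the crests: too low for fingers beside it. When its foot is under about 43 mm up (dock frame) a spring detent grips it: it does not sink by its weight but must be pressed on its top edge, 5 to 15 N, until it meets the seat.
- flap_left (a joint): Spring flap on the dock's +y side, 68 x 43 x 2 mm, teeth included, hinged along x at y = +37.5, z = 154 mm of the dock; 0 = shut (level), up to 1.5 rad = swung down into the dock. Springs shut by itself; about 0.5 N at its edge to start, 2 N when wide open; smooth.
- flap_right (a joint): The same flap on the -y side, hinged at y = -37.5 mm.
- weight_0: Brass-coloured knobbed weight, 30 mm diameter x 50 mm, loose bystander on the worktop. Origin: centre of its underside.
- loupe: Black loupe, 43 mm diameter x 30 mm, loose bystander on the worktop. Origin: centre of its underside.
Mind the look-alikes: they are no part of the job. Leave any pink or turquoise look-alike of the dock alone.

How it is judged:
By the outcome, as a careful person would: the job done as asked, in the order asked, and still so for the second after the job is handed in, with the robot touching nothing.
It also fails if it takes over 61 s, if anything falls off the work surface, if the arm or the gripper's body presses on something with over 40 N, if the wrist force passes 120 N, or if a joint passes its speed limit or range.

## Robot

A 7-joint arm with a two-finger parallel gripper is mounted at the origin on a cart in front of the work surface, level with it; the furniture and walls round the work are solid. World frame = base frame: x ahead of the robot, y to its left, z up, the work surface at z = 0. Lengths are in m, angles in rad, forces in N, time in s.
With the tool pointing down it reaches from about 0.375 to 0.925 m from the base axis. Payload 3.1 kg.
Tool frame: the origin (TCP) lies between the finger pads; the fingertips stand 19 mm ahead of it and the grasp point (between the pads) is the TCP; z points along the fingers, y is the line along which they close (so a half turn about z gives the same grasp; the last joint's range is limited). The gripper opens to 85 mm and grips with 20 to 120 N. Pads are 22 mm wide; open, the fingers measure 114 mm over their backs; the gripper's body (76 mm by 85 mm) begins 54 mm behind the grasp point. The pads swing forward as they close: fully open they stand 13 mm farther back than shut.
Start: joints at [1.227, 0.383, 0.044, 1.598, -0.018, 1.161, -0.05], TCP at [0.158, -0.63, 0.25] pointing down, gripper open.
Joint ranges: [-2.61, 2.61], [-0.41, 2.15], [-1.48, 1.57], [0, 2.5], [-1.57, 4.71], [0.05, 1.97], [-2.85, 2.85]. Speed limits (rad/s): [2.79, 2.79, 3.14, 3.14, 3.14, 3.14, 3.14].

## Interface

Orientations are given as a unit quaternion [x, y, z, w].
In Python, from bench import move_ptp, movel, move_j, move_gripper, pause, inverse_kinematics, read_camera, camera_params, MotionError, sign_off, look_for, tip_of, read_time_s, read_qpos, read_joint_vel, read_effort, read_eef_pos, read_tcp_rot, read_ft_force, read_ft_torque, read_finger_gap, read_grasp_force gives the robot as it stands. Calls block until the motion is done:
- move_ptp(position, orientation): joint-space move of the TCP to a pose.
- movel(position, orientation=None, speed=0.15): straight line of the TCP; orientation=None keeps the orientation; speed is the mean speed in m/s.
- move_j(angles): joint-space move.
- move_gripper(opening, effort=None): finger opening in m; effort is the grip in N (None keeps the last); returns when the fingers have stopped.
- pause(seconds).
- inverse_kinematics(position, orientation): joint angles nearest the present ones, or None.
- read_camera(name): name is "scene" or "top" or "wrist"; returns the picture (400x640x3 uint8, red, green, blue); there is no depth.
- camera_params(name): a dict with "K" (3x3 intrinsics, pixels), "camera_from_world" (4x4, takes a point from world to camera coordinates). Camera axes: x right, y down, z forward; pixel columns grow to the right and rows downward; lengths in m; the calibration is good to about 2 mm. A picture is of the moment at which its call begins: read the wrist's pose just before it. camera_params takes no time and is no camera call; for the wrist camera it gives the pose at the moment of the call.
A pose or a line that the arm cannot do raises MotionError and nothing moves.
- sign_off(): hands the job in; it is judged then, once.
Trained networks look in the newest picture that a camera, given by its name, has taken for a name from the list of things; names that differ only in an ending like _2 or _b are one class to them, and where a whole thing is asked for, a point or a joint stands for the part that bears it (a point fixed in the world has none). Each returns a list of dicts, best first, with "confidence" (0 to 1); they miss things now and then, are a little off and sometimes report something else, mostly with a low value. They report only what shows in the picture. A call takes as long as a camera call. They do not tell look-alikes from the thing itself.
- look_for(camera, name): "at" ([column, row] in pixels, amid what is visible of it).
- tip_of(camera, name): "at" ([column, row] in pixels: a listed point, or the origin of a listed thing).
Readings, each from a call of its own:
- read_time_s(): time.
- read_qpos(): joint angles.
- read_joint_vel(): joint speeds.
- read_effort(): joint torques, N m.
- read_eef_pos(): TCP position.
- read_tcp_rot(): TCP orientation.
- read_ft_force(): force on the tool from outside, world axes, zero at the start.
- read_ft_torque(): the same for the moment, N m.
- read_finger_gap(): finger opening in m.
- read_grasp_force(): force on a finger pad.
Only numpy, scipy, OpenCV 4.12 (cv2) and the standard library are available. Lean on these libraries where they do the work, as an engineer would, in place of code of your own. Each camera call takes 0.05 s, during which the arm holds its last target. There are 200 camera calls.

## Working session

There is one attempt and no reset: what is moved stays moved. The work goes in short steps, each a Python script; the robot and the scene stay as the last script left them, time stands still between calls to the robot, and variables do not carry over. Pictures are saved under pics/ and viewed, at most 10 in all, crops included, and the job is handed in when it is done.

```bash
mkdir -p pics; cat > h.py <<'E'
import numpy as np, cv2
from bench import *
E
python3 - <<'E'
from h import *
ims=[]
for c in ("scene","top"):
    im=read_camera(c); ims.append(im)
    for n in ("module","blank","stand","dock","dock_mouth","dock_crests","dock_seat","weight_0","loupe"):
        print(c,n,[(np.round(d["at"],1).tolist(),round(d["confidence"],2)) for d in tip_of(c,n)][:4])
    P=camera_params(c);print(np.round(P["K"],1).tolist(),np.round(P["camera_from_world"],4).tolist())
    cv2.imwrite(f"pics/{c}0.png",im[:,:,::-1])
print(read_tcp_rot(),read_time_s(),read_ft_force())
E
```

```text
scene module [([249.8, 281.5], 0.64), ([294.5, 272.2], 0.18)]
scene blank [([265.8, 273.0], 0.76)]
scene stand [([257.7, 282.3], 0.97)]
scene dock [([354.5, 260.7], 0.96), ([188.4, 294.1], 0.64), ([414.6, 186.1], 0.63)]
scene dock_mouth [([177.9, 245.0], 0.79), ([418.5, 146.9], 0.75), ([355.8, 209.6], 0.69)]
scene dock_crests [([184.2, 260.2], 0.97), ([355.5, 224.6], 0.96), ([419.5, 158.8], 0.65), ([319.1, 196.0], 0.62)]
scene dock_seat [([318.2, 224.3], 0.89), ([354.4, 254.5], 0.88), ([186.9, 291.1], 0.83), ([412.3, 184.4], 0.81)]
scene weight_0 [([318.3, 227.1], 0.54), ([399.5, 226.8], 0.45)]
scene loupe [([296.9, 268.7], 0.47)]
[[494.1, 0.0, 327.4], [0.0, 494.1, 203.3], [0.0, 0.0, 1.0]] [[-0.5131, -0.8581, 0.0185, 0.208], [-0.4318, 0.2395, -0.8696, 0.3473], [0.7418, -0.4542, -0.4934, 1.1082], [0.0, 0.0, 0.0, 1.0]]
top module [([224.9, 239.1], 0.62)]
top blank [([241.4, 239.1], 0.64), ([318.4, 202.1], 0.18)]
top stand [([233.8, 241.8], 0.59)]
top dock [([450.0, 191.3], 0.92), ([180.7, 222.2], 0.81), ([317.4, 255.9], 0.75), ([318.5, 202.6], 0.69)]
top dock_mouth [([169.1, 204.9], 0.79), ([322.6, 180.8], 0.75), ([318.3, 235.3], 0.6), ([461.4, 171.1], 0.6)]
top dock_crests [([458.7, 176.1], 0.94), ([172.4, 204.5], 0.78), ([319.2, 188.5], 0.71), ([322.9, 240.3], 0.65)]
top dock_seat [([319.9, 253.6], 0.79), ([319.1, 200.2], 0.69), ([181.7, 220.0], 0.59)]
top weight_0 [([383.0, 240.9], 0.66)]
top loupe [([271.0, 244.7], 0.51)]
[[459.4, 0.0, 323.0], [0.0, 459.4, 200.3], [0.0, 0.0, 1.0]] [[0.0599, -0.9981, 0.0112, -0.1158], [-0.879, -0.0581, -0.4733, 0.5145], [0.473, 0.0185, -0.8808, 1.297], [0.0, 0.0, 0.0, 1.0]]
[ 9.92453865e-01  1.22618621e-01  2.16589824e-05 -7.25468614e-06] 1.0 [-0.28534306  0.38854195 -0.25693821]
```

```bash
python3 -c "
import cv2
a=cv2.imread('pics/scene0.png');b=cv2.imread('pics/top0.png')
cv2.imwrite('pics/s1.png',cv2.resize(a[110:340,120:470],None,fx=2.2,fy=2.2,interpolation=2))
cv2.imwrite('pics/t1.png',cv2.resize(b[110:310,120:520],None,fx=2,fy=2,interpolation=2))"
```

```text
(no output)
```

View pics/s1.png

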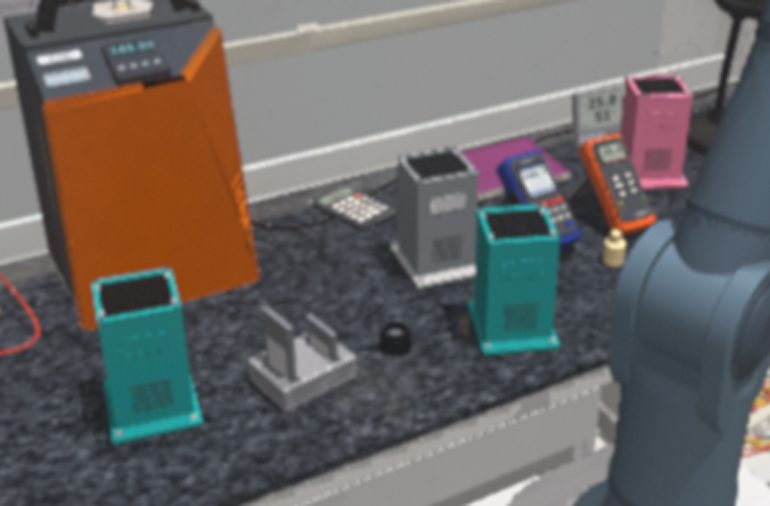

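View pics/t1.png

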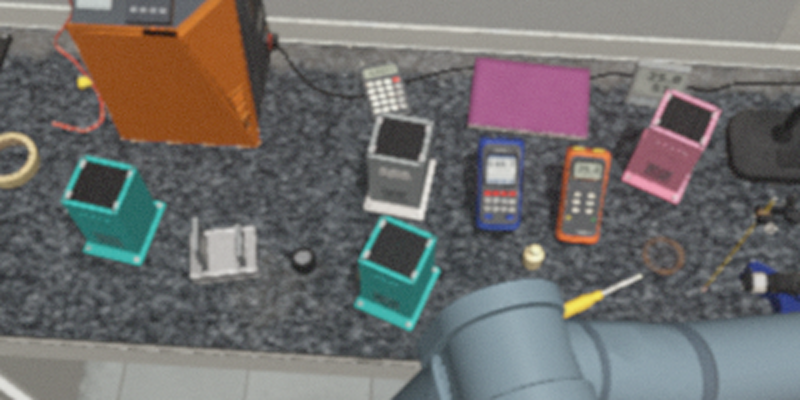

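The grey dock is the middle one, at about (319,185) in the scene view and (320,180) in the top view. The stand is at about (257,280) in the scene view, with the tall module in its left slot and the blank in its right. Next I triangulate these.

```bash
cat >> h.py <<'E'
def tri(obs):  # obs: list of (params, (u,v))
    A=[]
    for P,(u,v) in obs:
        M=P["K"]@np.array(P["camera_from_world"])[:3]
        A+= [u*M[2]-M[0], v*M[2]-M[1]]
    A=np.array(A); A/=np.linalg.norm(A[:,:3],axis=1)[:,None]
    X,res,_,_=np.linalg.lstsq(A[:,:3],-A[:,3],rcond=None); return X,float(np.sqrt(res.sum()))
def proj(P,X):
    c=np.array(P["camera_from_world"])@np.append(X,1); p=P["K"]@c[:3]; return p[:2]/p[2]
def down(yaw): # tool z down, tool y axis along (cos,sin)(yaw+90deg)
    from scipy.spatial.transform import Rotation as R
    return (R.from_euler('z',yaw)*R.from_quat([1,0,0,0])).as_quat()
E
python3 - <<'E'
from h import *
S,T=camera_params("scene"),camera_params("top")
for n,s,t in [("module",(249.8,281.5),(224.9,239.1)),("blank",(265.8,273),(241.4,239.1)),("stand",(257.7,282.3),(233.8,241.8)),
 ("mouth",(318.6,184),(322.6,180.8)),("crests",(319.1,196),(319.1,188.5)),("seat",(318.2,224.3),(319.1,200.2)),("loupe",(296.9,268.7),(271,244.7)),("weight",(399.5,226.8),(383,240.9)),("turq",(354.5,260.7),(317.4,255.9))]:
    X,r=tri([(S,s),(T,t)]); print(n,np.round(X,4),round(r,4))
W=camera_params("wrist");print(np.round(W["K"],1).tolist(),np.round(np.linalg.inv(W["camera_from_world"]),3).tolist(),read_eef_pos())
E
```

```text
module [0.421  0.2289 0.0141] 0.0024
blank [0.4253 0.1773 0.018 ] 0.0068
stand [ 4.216e-01  2.041e-01 -3.000e-04] 0.0062
mouth [ 0.5801 -0.075   0.1553] 0.0069
crests [ 0.5674 -0.0668  0.1236] 0.0028
seat [ 0.5798 -0.0685  0.017 ] 0.0019
loupe [ 0.4211  0.0834 -0.0005] 0.0092
weight [ 0.4437 -0.285   0.0163] 0.0032
turq [ 0.3853 -0.0764 -0.0027] 0.004
[[283.6, 0.0, 318.7], [0.0, 283.6, 195.7], [0.0, 0.0, 1.0]] [[0.242, -0.932, -0.269, 0.227], [-0.97, -0.233, -0.067, -0.613], [-0.0, 0.277, -0.961, 0.374], [0.0, 0.0, 0.0, 1.0]] [ 0.15819981 -0.63045694  0.25027507]
```

```bash
python3 - <<'E'
from h import *
import pickle
q=down(0.0); D=[]
def snap(tag,names):
    P=camera_params("wrist"); im=read_camera("wrist"); o={}
    for n in names:
        o[n]=[(np.round(d["at"],1).tolist(),round(d["confidence"],2)) for d in tip_of("wrist",n)][:3]
        print(tag,n,o[n])
    cv2.imwrite(f"pics/w_{tag}.png",im[:,:,::-1]); D.append((tag,P,o))
dn=("dock","dock_mouth","dock_crests"); sn=("module","blank","stand")
for tag,p,n in [("d1",(0.53,-0.11,0.34),dn),("d2",(0.53,-0.02,0.34),dn),("s1",(0.40,0.18,0.30),sn),("s2",(0.40,0.25,0.30),sn)]:
    move_ptp(p,q); pause(0.15); snap(tag,n)
pickle.dump(D,open("D.pkl","wb"))
a=[cv2.imread(f"pics/w_{t}.png") for t in("d1","d2","s1","s2")]
cv2.imwrite("pics/w1.png",np.vstack([np.hstack([x[:,60:460] for x in a[:2]])[::],]))
cv2.imwrite("pics/w2.png",np.hstack([x[:,120:520] for x in a[2:]]))
print(read_time_s())
E
```

```text
d1 dock [([300.0, 234.6], 0.96), ([289.5, 125.9], 0.94), ([584.5, 78.9], 0.77)]
d1 dock_mouth [([281.3, 129.2], 0.65), ([290.3, 290.3], 0.62)]
d1 dock_crests [([283.6, 134.7], 0.91)]
d2 dock [([83.4, 195.9], 0.79), ([347.1, 126.9], 0.76), ([351.7, 232.8], 0.67)]
d2 dock_mouth [([365.4, 133.2], 0.64), ([364.2, 289.9], 0.61)]
d2 dock_crests [([356.8, 265.5], 0.95), ([354.5, 133.5], 0.71), ([12.7, 218.2], 0.66)]
s1 module [([280.2, 149.0], 0.93)]
s1 blank [([318.6, 139.9], 0.74)]
s1 stand [([500.4, 31.5], 0.73), ([296.9, 146.2], 0.64)]
s2 module [([328.9, 149.4], 0.86), ([434.6, 144.2], 0.59)]
s2 blank []
s2 stand [([344.9, 142.3], 0.91)]
6.4917
```

View pics/w_d1.png

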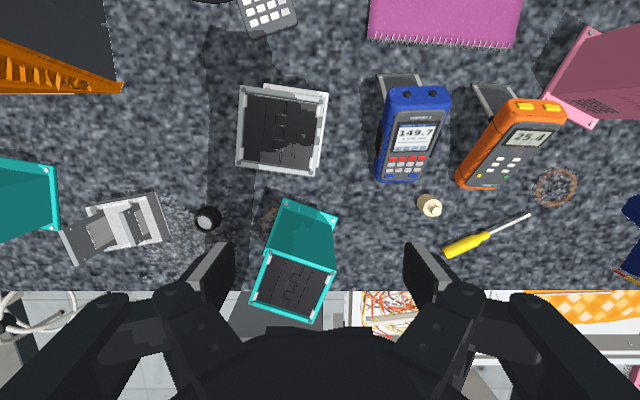

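View pics/w_s1.png

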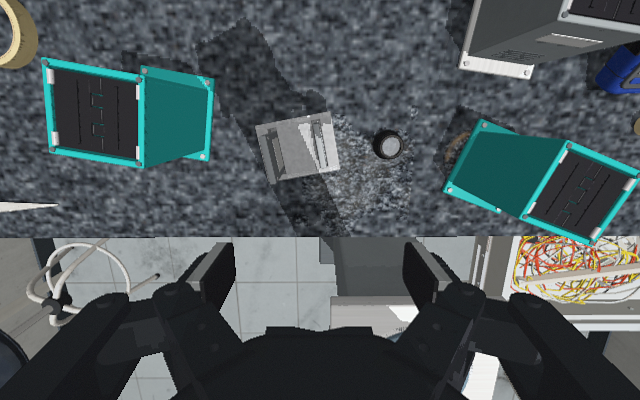

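The grey dock's top is centred at about (282,132) in d1, with its teeth line roughly vertical. The stand is at (298,146) in s1, with the tall module left at about (272,150) and the blank at (318,140). I zoom in for corner measurements.

```bash
python3 -c "
import cv2,numpy as np
f=lambda t,x,y,w,h,s: cv2.resize(cv2.imread(f'pics/w_{t}.png')[y:y+h,x:x+w],None,fx=s,fy=s,interpolation=2)
cv2.imwrite('pics/z1.png',np.vstack([np.hstack([f('d1',230,75,100,75,4),f('d2',320,75,100,75,4)]),np.hstack([f('s1',245,105,100,75,4),f('s2',295,105,100,75,4)])]))
# lower part of dock
"
```

```text
(no output)
```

View pics/z1.png

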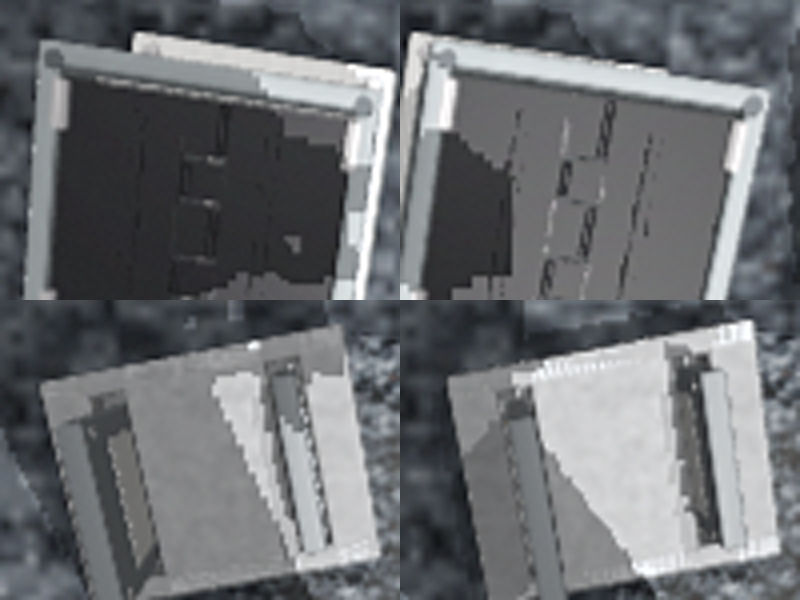

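```bash
python3 -c "
import cv2,numpy as np
f=lambda t,x,y,w,h,s: cv2.resize(cv2.imread(f'pics/w_{t}.png')[y:y+h,x:x+w],None,fx=s,fy=s,interpolation=2)
cv2.imwrite('pics/z2.png',np.vstack([np.hstack([f('d1',230,120,100,60,4),f('d2',320,120,100,60,4)]),np.hstack([f('s1',245,110,100,80,4),f('s2',295,110,100,80,4)])]))
# lower part of dock
"
```

```text
(no output)
```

View pics/z2.png

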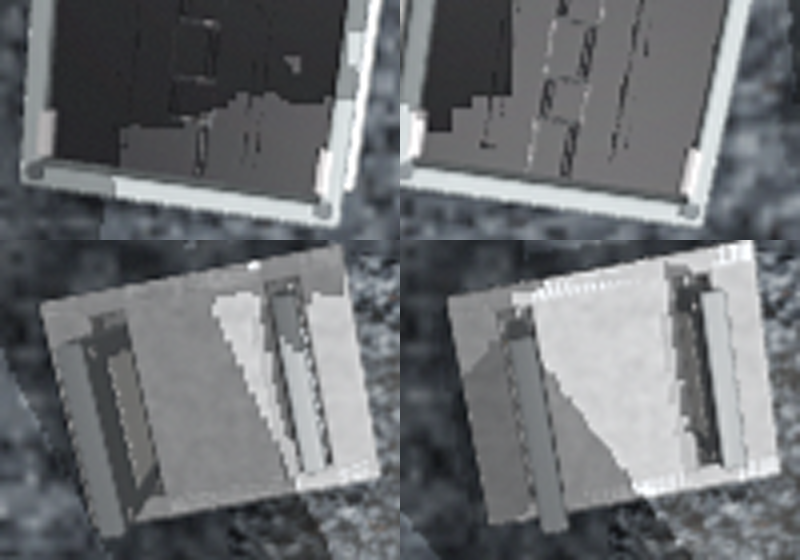

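```bash
python3 - <<'E'
from h import *
import pickle
D={t:P for t,P,o in pickle.load(open("D.pkl","rb"))}
c=lambda x,y:(x-.375,y-.375)
def ray(P,uv,z):
    Ci=np.linalg.inv(P["camera_from_world"]); d=Ci[:3,:3]@np.linalg.solve(P["K"],[*uv,1]); o=Ci[:3,3]; return o+d*(z-o[2])/d[2]
pts={"TL":[("d1",c(243.1,89.1)),("d2",c(331.2,89.1))],"TR":[("d1",c(321.1,101.1)),("d2",c(408,100.7))],"BR":[("d1",c(310.5,173)),("d2",c(392.25,172.5))],
"BL":[("d1",c(239.25,162))],
"mf":[("s1",c(263.75,135.5)),("s2",c(325.75,134.5))],"mn":[("s1",c(273.25,182)),("s2",c(333.25,182.25))]}
for n,o in pts.items():
    if len(o)>1: print(n,"tri",np.round(tri([(D[t],p) for t,p in o])[0],4),end=' ')
    z=.158 if n.isupper() else .106
    print(n,[np.round(ray(D[t],p,z)[:2],4).tolist() for t,p in o])
E
```

```text
TL tri [ 0.6252 -0.0342  0.1578] TL [[0.6252, -0.0343], [0.6252, -0.0342]]
TR tri [ 0.6136 -0.1131  0.1569] TR [[0.6135, -0.1131], [0.6137, -0.1128]]
BR tri [ 0.5392 -0.1015  0.1591] BR [[0.5388, -0.1014], [0.5392, -0.1017]]
BL [[0.5511, -0.0244]]
mf tri [0.4495 0.2411 0.0979] mf [[0.4503, 0.2395], [0.4498, 0.2413]]
mn tri [0.3961 0.2323 0.1025] mn [[0.3978, 0.2317], [0.3961, 0.2325]]
```

```bash
python3 - <<'E'
from h import *
q=down(0.165); x,y=.4234,.2362
move_ptp((x,y,.16),q); move_gripper(.035,60); movel((x,y,.101),q,.12)
print("force",read_ft_force())
move_gripper(0.0,60); print("gap",read_finger_gap(),read_grasp_force(),read_ft_force(),read_eef_pos())
movel((x,y,.16),q,.12); print(read_ft_force()); movel((x,y,.31),q,.25)
qd=down(-.147)
movel((.5822,-.0683,.31),qd,.3); pause(.2)
print("gap",read_finger_gap(),read_grasp_force(),read_ft_force(),read_eef_pos(),read_time_s())
for c in("scene","wrist"):
    cv2.imwrite(f"pics/g_{c}.png",read_camera(c)[:,:,::-1])
a=cv2.imread("pics/g_scene.png")[70:320,200:440];b=cv2.imread("pics/g_wrist.png")[100:350,200:440]
cv2.imwrite("pics/g.png",cv2.resize(np.hstack([a,b]),None,fx=1.65,fy=1.65))
E
```

```text
force [ 0.30731895  0.15941889 -0.17889781]
gap 0.006921914153164454 61.18959188461304 [0.25438624 0.03151852 3.54077546] [0.42436254 0.23676125 0.10204859]
[ 0.26584634 -0.24488407 -1.75318641]
gap 0.006477220969949015 60.56877136230469 [ 1.1699665  -0.90369284 -1.13837535] [ 0.58188152 -0.0661968   0.31035775] 11.5417
```

View pics/g.png

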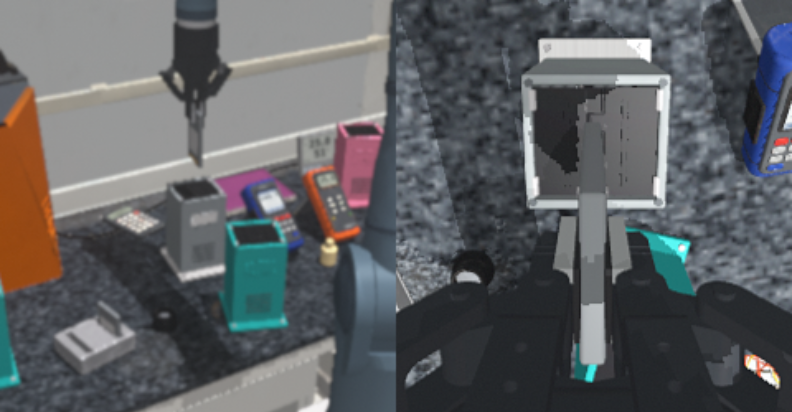

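```bash
cat >> h.py <<'E'
C=np.array([.5822,-.0683]); YAW=-.147
ex=np.array([np.cos(YAW),np.sin(YAW)]); ey=np.array([-np.sin(YAW),np.cos(YAW)]); qd=down(YAW)
def dk(): # actual TCP in dock frame
    p=np.array(read_eef_pos()); r=p[:2]-C; return np.array([r@ex,r@ey,p[2]])
def fd():
    f=np.array(read_ft_force()); return np.array([f[:2]@ex,f[:2]@ey,f[2]])
def go(x,y,z,s=.1): movel((*(C+x*ex+y*ey),z),qd,s)
E
python3 - <<'E'
from h import *
P=camera_params("wrist"); Ci=np.linalg.inv(P["camera_from_world"]); zt=read_eef_pos()[2]+.005
for v in (215,318):
    d=Ci[:3,:3]@np.linalg.solve(P["K"],[318.8,v,1]); o=Ci[:3,3]; X=o+d*(zt-o[2])/d[2]
    r=X[:2]-C; print("top end in dock frame",np.round([r@ex,r@ey],4))
print("tcp",np.round(dk(),4))
b=np.zeros(2)
go(0,0,.262,.2); pause(.1); e=dk(); print("hover",np.round(e,4),np.round(fd(),2)); f0=fd()
b=-e[:2]
print("corr",b); found=False
go(*b,.262); print(np.round(dk(),4))
for d in (0,3e-3,-3e-3,6e-3,-6e-3):
    go(b[0],b[1]+d,.224 if d==0 else .212,.12); pause(.05); f0=fd(); print("try",d,"free",np.round(dk(),4),np.round(f0,1))
    z=.210
    while z>.186:
        go(b[0],b[1]+d,z,.06); f=fd()-f0
        if f[2]>9: break
        z-=.002
    else: found=True
    print("  z",z,np.round(dk(),4),np.round(f,1),round(read_time_s(),1))
    if found: break
    go(b[0],b[1]+d,.212,.1)
E
```

```text
top end in dock frame [0.0272 0.0015]
top end in dock frame [-0.0271  0.0014]
tcp [-0.0004  0.0011  0.3103]
hover [1.000e-03 2.000e-04 2.636e-01] [ 0.1   0.54 -0.93]
corr [-0.00102024 -0.00024478]
[-4.000e-04 -2.000e-04  2.632e-01]
try 0 free [-1.300e-03 -2.000e-04  2.239e-01] [-0.1  0.1 -1.7]
  z 0.20199999999999999 [7.000e-04 1.000e-04 2.059e-01] [-2.7 -0.8 12.8] 14.3
try 0.003 free [-0.0012  0.0026  0.2115] [ 0.1 -0.4 -1.5]
  z 0.18599999999999997 [-0.0004  0.0039  0.1882] [1.4 6.2 0.3] 17.8
```

```bash
python3 - <<'E'
from h import *
y=.004; z=.186
while z>.1341:
    z=max(z-.006,.134); go(-.001,y,z,.08); f=fd(); p=dk()
    print(round(z,3),np.round(p,4),np.round(f,1))
    y+=np.clip(f[1]*1.5e-4,-.001,.001)
    if f[2]>30: break
print(y,read_finger_gap(),read_time_s())
E
```

```text
0.18 [-0.0006  0.0043  0.1791] [ 1.8  4.4 -3.6]
0.174 [-0.0006  0.0045  0.173 ] [ 3.5  4.  -3.4]
0.168 [-0.0008  0.0046  0.1671] [ 3.3  3.3 -3.2]
0.162 [-0.001   0.0048  0.1613] [ 1.8  1.5 -3.2]
0.156 [-0.0009  0.0048  0.1556] [ 3.1 -0.3 -2. ]
0.15 [-0.0009  0.0049  0.1496] [ 2.3 -0.5 -2.1]
0.144 [-0.0009  0.0053  0.1436] [ 5.  -1.1 -2.3]
0.138 [-0.0008  0.0051  0.1378] [ 3.5 -0.7 -1. ]
0.134 [-0.0006  0.0051  0.1343] [ 3.  -2.1  1.8]
0.005281342613392316 0.007043776061842757 20.0833
```

```bash
python3 - <<'E'
from h import *
y=.0051; x=-.001
move_gripper(.017,30); print("open",read_finger_gap(),np.round(fd(),1),np.round(dk(),4))
go(x,y,.164,.06); print("up",np.round(dk(),4),np.round(fd(),1))
move_gripper(0,30); print("gap",read_finger_gap()); z=.164
while z>.122:
    z-=.0025; go(x,y,z,.05); f=fd(); p=dk(); print(round(z,4),np.round(p,4),np.round(f,1))
    if f[2]>28: break
print(read_time_s())
E
```

```text
open 0.01680293146528544 [ 0.6 -3.4  2.8] [-0.0016  0.0048  0.1338]
up [-0.0013  0.0052  0.1641] [-0.7 -0.3 -0.3]
gap 2.80200456050842e-05
0.1615 [-0.0013  0.0051  0.1611] [ 0.7 -0.4  0.6]
0.159 [-0.0012  0.0051  0.1587] [-0.1 -0.1  0.5]
0.1565 [-0.0008  0.0052  0.1566] [0.2 0.4 0.6]
0.154 [-0.0003  0.0051  0.1545] [ 1.  -1.1  3.1]
0.1515 [-0.0007  0.0054  0.1518] [-0.3  0.3  3.7]
0.149 [-0.001   0.0055  0.1489] [ 1.4 -0.   2.5]
0.1465 [-0.001   0.0055  0.1462] [1.4 2.1 2.8]
0.144 [-0.001   0.0054  0.1438] [0.2 0.7 2.8]
0.1415 [-0.0009  0.0053  0.1415] [1.1 1.  3.3]
0.139 [-0.0009  0.005   0.139 ] [1.4 1.1 3.8]
0.1365 [-0.001   0.005   0.1364] [1.3 0.7 3.1]
0.134 [-0.001   0.0049  0.1338] [0.9 0.4 2.7]
0.1315 [-0.001   0.0049  0.1314] [1.8 0.3 2.7]
0.129 [-0.0005  0.0049  0.1311] [-2.  -0.1 12.9]
0.1265 [0.0002 0.005  0.1311] [-5.8 -0.7 22.7]
0.124 [0.0006 0.005  0.131 ] [-11.   -1.   34.7]
25.3083
```

```bash
python3 - <<'E'
from h import *
go(-.001,.005,.135,.05); go(-.001,.005,.30,.12); print(np.round(fd(),1),read_finger_gap())
p=C-.09*ex; movel((*p,.32),qd,.2); pause(.4)
cv2.imwrite("pics/e_w.png",read_camera("wrist")[:,:,::-1]);cv2.imwrite("pics/e_t.png",read_camera("top")[:,:,::-1])
a=cv2.imread("pics/e_w.png")
P=camera_params("wrist");u,v=map(int,proj(P,np.array([*C,.158])))
a=cv2.resize(a[max(v-60,0):v+60,u-60:u+60],(480,480))
b=cv2.resize(cv2.imread("pics/e_t.png")[140:300,200:360],(320,320)); b=np.vstack([b,np.zeros((160,320,3),np.uint8)])
cv2.imwrite("pics/e.png",np.hstack([a,b])); print(read_time_s())
E
```

```text
[0.1 0.  0.1] 0.00015822690358766349
28.3083
```

View pics/e.png

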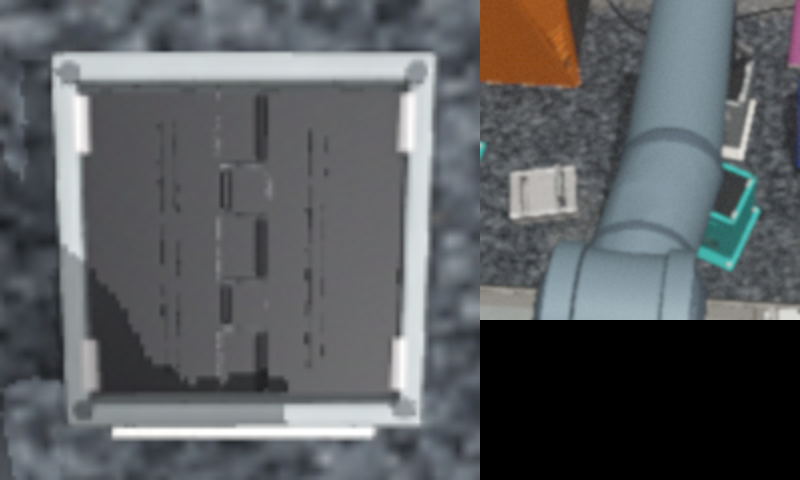

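The wrist view shows both flaps shut and level with the teeth interlocked, centre at about (245,240). In the top view the blank is still in the stand at about (560,185). The press stopped solid at 35 N with the fingertips at 112 mm, which is the seated height.

```bash
python3 -c "
from bench import *
print(sign_off())"
```

```text
the job is handed in; nothing more can be done
None
```

The module is in the dock's free place (about 5 mm to the +y side of the middle) and pressed to its seat, with both flaps shut above it; the blank stayed in the stand, the weight and loupe were never approached, and the job was handed in at about 28 s.

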